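# Close and lock the sliding cover of the weight tray

### The job

Close and lock the sliding cover of the test-weight tray by pushing its square black knob with the fingertips: first along the long leg of the L-shaped slot right to the corner, so that the cover is shut, then sideways to the very end of the short leg. Only push the knob, never pinch it between the fingers, and leave the things in the tray and on the table where they are.

Things in the scene. Friction and masses are not known exactly. Their poses are not given: they have to be found in the camera images.
- tray: Grey tray block fixed to the table, x -90 to 90, y -80 to 85 mm; origin on the table. x: along the slot's long leg towards the corner; y: along the short leg towards its end; z up. Light metal gate plate with the slot: y 11 to 85, top at 56 mm; screw heads 3 mm higher at x = -80, 80. Cover's top at 47 mm. Open compartment x -2 to 85, y -75 to 5, floor at 6 mm.
- knob_top (a point): Centre of the knob's top, 97 mm above the table. Square black boss 20 x 20 mm, upright from 59 to 97 mm, four flat faces (15 mm wide, square with the tray's axes, corners notched), on a steel washer 26 mm across (57 to 59 mm) and a 10 mm pin in the 15 mm wide slot. It cannot turn or lift out.
- slot_corner (a point): Corner of the slot, at the height of the gate plate's top (56 mm): the pin's centre is here when the cover is shut. In the tray's frame x = 40, y = 30 mm.
- slot_end (a point): End of the short leg (locked), gate plate's top: the pin's centre is here when locked. In the tray's frame x = 40, y = 65 mm.
- cover (a joint): Travel of the aluminium cover and, with it, of the knob along the tray's x, in m: 0 fully open (knob at x = -40 mm), 0.080 shut, at the stop. It stays where it is left; about 2 N of friction.
- knob (a joint): Travel of the knob across the cover along the tray's y, in m: 0 in the long leg (knob at y = 30 mm), 0.035 at the end of the short leg, at the stop. The slot lets it move more than 2.5 mm only when the cover is within 2.5 mm of shut. About 1.5 N of friction; it stays where it is left.
- knob_near: Face of the knob towards the tray's -x (push here to shut the cover). Origin at the face's middle, 78 mm above the table, 2 mm inside the face.
- knob_far: Opposite face, towards the tray's +x; origin likewise.
- knob_left: Face of the knob towards the tray's +y; origin likewise.
- knob_right: Face of the knob towards the tray's -y (push here to lock); origin likewise.
- weight_0: Brass weight, 32 mm across and 34 mm high, loose in the tray's compartment. Origin under its centre.
- weight_1: Smaller brass weight, 24 mm across and 26 mm high, loose in the compartment. Origin under its centre.
- elbow_fitting: Small elbow fitting, 32 x 34 x 18 mm, loose in the compartment. Origin under its centre.
- sample_cup_1: White sample cup with a screw lid, 60 mm across and 54 mm high, on the table to the tray's +y side. Origin under its centre.
- hex_key_0: Black hex key, 38 x 87 x 7 mm, on the table to the tray's +y side. Origin under its centre.
- spare_nozzle: Small nozzle, 19 x 70 x 16 mm, on the table to the tray's -y side. Origin under its centre.
- syringe: Clear syringe, 30 x 123 x 23 mm, lying on the table beyond the tray's +x side. Origin under its centre.

How it is judged:
On the way:
1. the knob has been pushed along the long leg to the corner: the cover is shut, the knob not yet pushed sideways (value of joint cover above 0.0765 m and value of joint knob below 0.006 m), for 0.1 s.
At the end, for the whole second after the job is handed in: The cover is shut (within 3.5 mm of its stop) and the knob rests within 3 mm of the end of the slot's short leg (value of joint cover above 0.0765 m and value of joint knob above 0.032 m and velocity of joint each of knob, cover below 0.005 m/s); the robot touches nothing.
It fails at once if the knob is pinched: opposite faces are pressed at once (contact force between each of knob_near, knob_far and the fingers above 0.5 N or contact force between each of knob_left, knob_right and the fingers above 0.5 N).
It fails at once if a thing in the tray or on the table is lifted, or shifted by more than 15 mm (distance of any of weight_0, weight_1, elbow_fitting, sample_cup_1, hex_key_0, spare_nozzle, syringe from where it was at the start of the episode above 0.015 m).
It also fails if it takes over 43 s, if anything falls off the work surface, if the arm or the gripper's body presses on something with over 40 N, if the wrist force passes 120 N, or if a joint passes its speed limit or range.

### The arm

A 6-joint arm with a two-finger parallel gripper is mounted at the origin on a cart in front of the work surface, level with it; the furniture and walls round the work are solid. World frame = base frame: x ahead of the robot, y to its left, z up, the work surface at z = 0. Lengths are in m, angles in rad, forces in N, time in s.
With the tool pointing down it reaches from about 0.4 to 0.925 m from the base axis. Payload 3.4 kg.
Tool frame: the origin (TCP) lies at the very end of the fingers, on their centre line; the grasp point (between the pads) lies 19 mm behind it; z points along the fingers, y is the direction in which the jaws open and shut (so a half turn about z gives the same grasp; the last joint's range is limited). The gripper opens to 85 mm and grips with 20 to 120 N. Pads are 22 mm wide; open, the fingers measure 114 mm over their backs; the gripper's body (76 mm by 85 mm) begins 54 mm behind the grasp point. The pads swing forward as they close: fully open they stand 13 mm farther back than shut.
Start: joints at [1.248, 0.307, 1.506, -0, 1.328, -0.073], TCP at [0.142, 0.557, 0.202] pointing down, gripper open.
Joint ranges: [-3.12, 3.12], [-1.05, 2.28], [0.14, 2.33], [-1.42, 4.57], [0.1, 2.73], [-2.68, 2.68]. Speed limits (rad/s): [2.57, 2.57, 3.14, 3.14, 3.14, 3.14].

### API

Orientations are given as a unit quaternion [x, y, z, w].
In Python, from bench import * gives the robot as it stands.
- The arm moves only by the tool send_rows, never from a script. Its argument "plan" is a list of rows, each an object with "linear": the shift along the tool's x, y, z in m, a list of three; "rotation": the turn, a rotation vector about the tool's x, y, z in degrees, a list of three; "hand": the opening, from 0 (shut) to 1 (fully open). A call has 1 to 5 rows; each row shifts and turns the commanded pose from where the row before left it, along the tool's axes as they then stand; what a row does not reach is not made up. A row lasts 1/10 s, in which the tool goes at most 50 mm and 8.59 degrees, less where a joint would pass 70% of its speed; a pose out of reach is approached as far as the arm can. A call with a gripper value outside its range is refused whole. The fingers move at their own pace and stop on an object; the grip force is fixed at half the most. Time passes only in rows, so rows that do not move let the fingers close. It gives the time, the measured TCP pose, the force and the opening at its end, in the units of the state.
- observe(): the state, without advancing time (a new reading comes with each control period).
- grab_frame(name): name is "scene" or "top"; returns (picture, depth): 400x640x3 uint8, blue, green, red; 400x640 float32, m along the optical axis (not along the pixel's ray), 0 where there is no reading.
- camera_params(name): a dict with "camera_matrix" (3x3 intrinsics, pixels), "pose" (4x4, takes a point from camera to world coordinates). Camera axes: x right, y up, looking along -z (the intrinsics and any distortion apply to the point x, -y, -z); pixel columns grow to the right and rows downward; lengths in m; the calibration is good to about 2 mm. A picture is of the moment at which its call begins. camera_params takes no time and is no camera call.
- hand_in(): hands the job in, once; it reports no verdict.
The state is a dict: "t": time; "joint_pos": joint angles; "qvel": joint speeds; "effort": joint torques, N m; "position": TCP position; "eef_rot": TCP orientation; "ft_force": force on the tool from outside, world axes, zero at the start; "wrist_torque": the same for the moment, N m; "grip_width": finger opening in m.
Only numpy, scipy, OpenCV 4.12 (cv2) and the standard library are available. Lean on these libraries where they do the work, as an engineer would, in place of code of your own. Each camera call takes 0.05 s, during which the arm holds its last target.

## Working session

There is one attempt and no reset: what is moved stays moved. The work goes in short steps, Python scripts to look and compute and a tool call to move; the robot and the scene stay as the last step left them, time stands still between calls to the robot, and variables do not carry over. Pictures are saved under pics/ and viewed, and the job is handed in when it is done.

Besides the shell and the picture viewer there is one more tool, called after "Request:" as name(argument=value, ...) on one line, values as JSON. send_rows: Moves the arm, as the interface text tells. Its arguments: {"type":"object","properties":{"plan":{"type":"array"}},"required":["plan"]}

```bash
mkdir -p pics; ls; python3 - <<'E'
from bench import *
import cv2,numpy as np
print(observe())
for n in("scene","top"):
    p,d=grab_frame(n); cv2.imwrite(f"pics/{n}0.png",p); np.save(f"pics/{n}0.npy",d)
    c=camera_params(n); print(n,np.round(c["camera_matrix"],2).tolist(),np.round(c["pose"],4).tolist(),[k for k in c])
E
```

```text
pics
{'t': 0.0, 'joint_pos': array([ 1.24848707e+00,  3.07597592e-01,  1.50766665e+00,  3.70136129e-05,
        1.32843771e+00, -7.35030076e-02]), 'qvel': array([ 1.63293914e-04,  4.48133142e-04, -7.36336367e-05, -6.23353338e-05,
       -2.02987605e-03,  1.42091788e-03]), 'effort': array([ 1.80361978e-03, -4.57567191e+01, -2.51918077e+01,  4.62815078e-04,
        1.28267531e-02, -1.92157735e-06]), 'position': array([0.14135932, 0.55655981, 0.20066959]), 'eef_rot': array([ 1.24086852e-01,  9.92270800e-01, -1.03053189e-03, -2.24972463e-04]), 'ft_force': array([-0.66819673, -0.35251866,  0.26643235]), 'wrist_torque': array([-0.02788785,  0.02456044, -0.05502832]), 'grip_width': 0.0857884805599267}
scene [[364.02, 0.0, 315.03], [0.0, 364.02, 204.09], [0.0, 0.0, 1.0]] [[0.7537, 0.4061, -0.5167, 0.073], [-0.6568, 0.4919, -0.5715, -0.7778], [0.0221, 0.7701, 0.6375, 0.6291], [0.0, 0.0, 0.0, 1.0]] ['camera_matrix', 'pose']
top [[465.76, 0.0, 315.05], [0.0, 465.76, 199.15], [0.0, 0.0, 1.0]] [[-0.0024, 0.9938, -0.1114, 0.4028], [-1.0, -0.0024, -0.0003, -0.2979], [-0.0006, 0.1114, 0.9938, 0.9441], [0.0, 0.0, 0.0, 1.0]] ['camera_matrix', 'pose']
```

View pics/scene0.png

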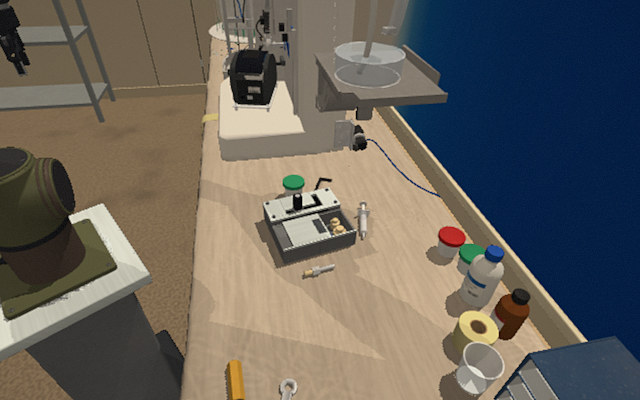

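View pics/top0.png

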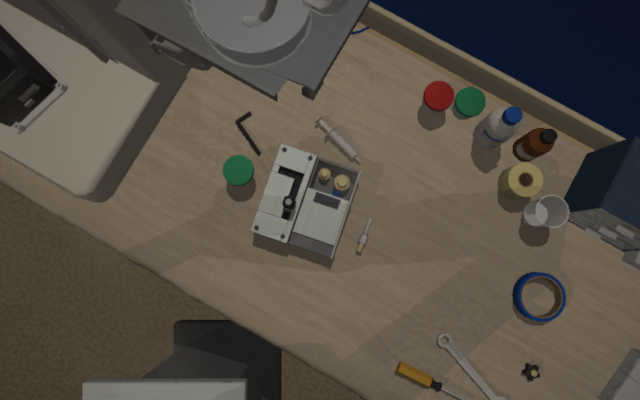

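```bash
python3 - <<'E'
import cv2
p=cv2.imread("pics/top0.png")[135:270,235:375]
cv2.imwrite("pics/topz.png",cv2.resize(cv2.convertScaleAbs(p,alpha=1.3),(560,540),interpolation=cv2.INTER_CUBIC))
p=cv2.imread("pics/scene0.png")[165:285,250:380]
cv2.imwrite("pics/scz.png",cv2.resize(p,(650,600),interpolation=cv2.INTER_CUBIC))
E
```

```text
(no output)
```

View pics/topz.png

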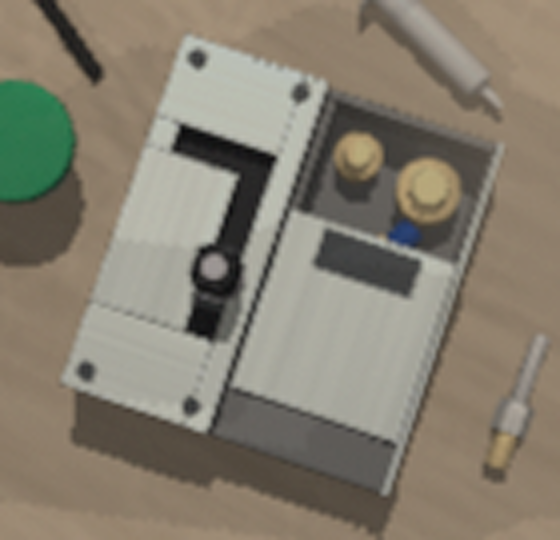

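View pics/scz.png

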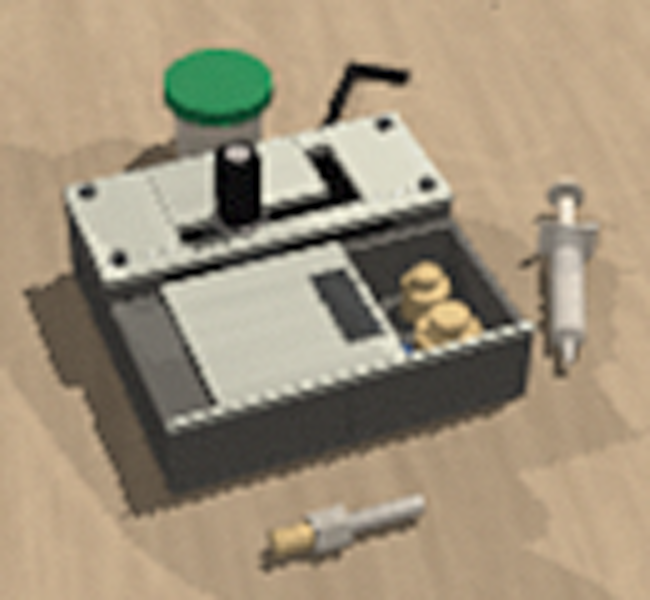

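```bash
cat > h.py <<'E'
import numpy as np
from bench import camera_params
def proj(n,P):
    c=camera_params(n);T=np.linalg.inv(np.array(c["pose"]));K=np.array(c["camera_matrix"])
    q=np.c_[P,np.ones(len(P))]@T.T; q=q[:,:3]*[1,-1,-1]; q=q@K.T
    return q[:,:2]/q[:,2:]
def ray(n,uv,z):
    c=camera_params(n);T=np.array(c["pose"]);K=np.array(c["camera_matrix"])
    d=np.linalg.inv(K)@[uv[0],uv[1],1]; d=T[:3,:3]@(d*[1,-1,-1]); o=T[:3,3]
    return o+d*(z-o[2])/d[2]
E
python3 - <<'E'
from h import *
from scipy.optimize import least_squares
L=np.array([[90,85,56],[90,11,56],[-90,11,56],[-90,85,56]])/1e3
t=(np.array([[185,36],[328,82],[211,431],[64,382],[214,267]])+.5)/4-.5+[235,135]
s=(np.array([[398,113],[452,205],[105,290],[65,187],[237,153]])+.5)/5-.5+[250,165]
def W(p,L): 
    c,sn=np.cos(p[2]),np.sin(p[2]); return np.c_[p[0]+c*L[:,0]-sn*L[:,1],p[1]+sn*L[:,0]+c*L[:,1],L[:,2]]
for cams in(["top"],["scene"],["top","scene"]):
    f=lambda p:np.concatenate([(proj(n,W(p,np.vstack([L,[[p[3],.03,.097]]])))-dict(top=t,scene=s)[n]).ravel() for n in cams])
    r=least_squares(f,[.45,-.3,0,-.04]); print(cams,np.round(r.x,4),np.rad2deg(r.x[2]),np.round(r.fun,1))
for n,uv in(("top",t),("scene",s)):print(n,[np.round(ray(n,uv[i],z),4) for i,z in((0,.056),(1,.056),(2,.056),(3,.056),(4,.097))])
E
```

```text
['top'] [ 0.5005 -0.2833 -0.3232 -0.0175] -18.516716053209446 [-0.1 -0.9  0.3 -0.6 -0.3  0.6 -0.4  0.6  0.5  0.2]
['scene'] [ 0.4965 -0.2863 -0.346  -0.0167] -19.825070907272114 [-0.1  0.5  0.8 -0.9 -0.3 -1.2 -0.6  0.4  0.2  1.1]
['top', 'scene'] [ 0.4997 -0.2838 -0.3288 -0.0173] -18.836716868921243 [ 0.5 -0.6  0.8 -0.1 -0.3  1.  -0.2  0.7  0.8  0.4 -0.6 -0.6  0.7 -2.2
  0.3 -1.8 -0.5 -0.   0.2  0.2]
top [array([ 0.6111, -0.2314,  0.056 ]), array([ 0.5882, -0.3009,  0.056 ]), array([ 0.4199, -0.2449,  0.056 ]), array([ 0.4433, -0.1748,  0.056 ]), array([ 0.4938, -0.2484,  0.097 ])]
scene [array([ 0.6118, -0.2353,  0.056 ]), array([ 0.5811, -0.3076,  0.056 ]), array([ 0.4139, -0.2491,  0.056 ]), array([ 0.4427, -0.1753,  0.056 ]), array([ 0.4931, -0.2489,  0.097 ])]
```

```bash
python3 - <<'E'
from h import *
import cv2
print(proj("scene",np.array([[0,0,0],[0,0,.2],[.142,.557,.2],[.3,.3,.2]])),proj("top",np.array([[0,0,0.],[.142,.557,.2],[.3,.3,.2]])))
H={}
for n in("scene","top"):
    d=np.load(f"pics/{n}0.npy");c=camera_params(n);T=np.array(c["pose"]);K=np.array(c["camera_matrix"])
    v,u=np.mgrid[:400,:640]; x=(u-K[0,2])/K[0,0]*d;y=(v-K[1,2])/K[1,1]*d
    P=np.stack([x,-y,-d,np.ones_like(d)],-1)@T.T; P=P[d>0]
    for a in P:
        i,j=int(np.floor(a[0]/.05)),int(np.floor(a[1]/.05)); 
        if -2<=i<22 and -12<=j<20: H[i,j]=max(H.get((i,j),-9),a[2])
print("cols y(cm)"," ".join("%4d"%(j*5) for j in range(19,-13,-1)))
for i in range(21,-3,-1): print("%5.2f"%(i*.05)," ".join("%4d"%round(100*H[i,j]) if (i,j) in H else "   ." for j in range(19,-13,-1)))
E
```

```text
[[ 53.75356929 263.36109488]
 [  7.15179562 192.04938742]
 [ 31.75986694  83.82149147]
 [117.50197989  98.54308513]] [[ 160.52829746  463.01937451]
 [-244.56476516  424.68587664]
 [ -66.95735599  318.42770644]]
cols y(cm)   95   90   85   80   75   70   65   60   55   50   45   40   35   30   25   20   15   10    5    0   -5  -10  -15  -20  -25  -30  -35  -40  -45  -50  -55  -60
 1.05    .    4    .    9   10    .    .    .    .    .    .    .    .    .    .    .    .    0    0    0    7   42   43    0    .    .    .    .    .    .    .    .
 1.00   16    4    .    .    .    .   30    .    .    .    .    .    .    .    .    .    .    0    0    0    0    0   43   44   45    1    .    .    .    .    .    .
 0.95   17   27   26    .   20   31   31   17    .    .    .    .    .    .    .    .    .    .    .    .    0    0    0    0   45   46   47    0    .    .    .    .
 0.90    0   16   29   30   31   31   33   30   34    .    .    .   26   31    .    .    .    .    .    .    .    0    4   34   34    6   48   49   49    .    .    .
 0.85    .   16   17   17   16   16   28   31    .    
[... 2565 characters left out ...]
.    .    0    0    1    1    2    2
 0.05    .    .    .  -74  -74  -74  -74  -74  -74  -74  -74  -74  -74  -74  -74  -74    0    1    1   26   26   25    1    0    .    .    .    .    0    0    .    .
 0.00    .    .    .  -74  -74  -74  -74  -74  -74  -74  -74  -74  -74  -74  -74  -74    .    .   26   26   26   26    1    0  -74  -74    .    .    .    .    .    .
-0.05    .    .    .  -74  -74  -74  -74  -74  -74  -74  -74  -74  -74  -74  -74    .    .    .    .    .   14   24    1    0  -74  -74  -74  -74    .    .    .    .
-0.10    .    .    .  -74  -73  -74  -74  -74  -74  -74    .    .    .    .    .    .    .    .    1    7   12    1    1    0  -73  -74  -74  -74  -74    .    .    .
```

```bash
python3 - <<'E'
from h import *
for n in("scene","top"):
    d=np.load(f"pics/{n}0.npy");c=camera_params(n);T=np.array(c["pose"]);K=np.array(c["camera_matrix"])
    v,u=np.mgrid[:400,:640]; x=(u-K[0,2])/K[0,0]*d;y=(v-K[1,2])/K[1,1]*d
    P=np.stack([x,-y,-d,np.ones_like(d)],-1)@T.T; P=P[d>0]
    m=(P[:,0]>.5)&(P[:,0]<.75)&(P[:,1]<-.05)&(P[:,1]>-.45)&(P[:,2]>.15); Q=P[m]
    print(n,m.sum(), "zmin",Q[:,2].min())
    for j in range(-9,-1):
        k=(Q[:,1]>=j*.05)&(Q[:,1]<j*.05+.05)
        if k.any():
            q=Q[k]; print(j*.05, "xmin %.3f"%q[:,0].min(), q[np.argmin(q[:,0])].round(3)[:3], "zmin %.3f"%q[:,2].min(), q[np.argmin(q[:,2])].round(3)[:3])
E
```

```text
scene 5739 zmin 0.16874943013175286
-0.4 xmin 0.714 [ 0.714 -0.351  0.306] zmin 0.294 [ 0.726 -0.352  0.294]
-0.35000000000000003 xmin 0.629 [ 0.629 -0.3    0.311] zmin 0.265 [ 0.655 -0.307  0.265]
-0.30000000000000004 xmin 0.625 [ 0.625 -0.298  0.296] zmin 0.261 [ 0.637 -0.282  0.261]
-0.25 xmin 0.616 [ 0.616 -0.245  0.305] zmin 0.294 [ 0.621 -0.244  0.294]
-0.2 xmin 0.641 [ 0.641 -0.2    0.3  ] zmin 0.219 [ 0.749 -0.153  0.219]
-0.15000000000000002 xmin 0.671 [ 0.671 -0.15   0.315] zmin 0.186 [ 0.75  -0.109  0.186]
-0.1 xmin 0.700 [ 0.7   -0.095  0.316] zmin 0.169 [ 0.728 -0.063  0.169]
top 15008 zmin 0.16824297362198637
-0.4 xmin 0.717 [ 0.717 -0.35   0.3  ] zmin 0.297 [ 0.723 -0.354  0.297]
-0.35000000000000003 xmin 0.631 [ 0.631 -0.301  0.306] zmin 0.266 [ 0.638 -0.301  0.266]
-0.30000000000000004 xmin 0.625 [ 0.625 -0.297  0.299] zmin 0.264 [ 0.631 -0.29   0.264]
-0.25 xmin 0.616 [ 0.616 -0.242  0.299] zmin 0.295 [ 0.636 -0.21   0.295]
-0.2 xmin 0.640 [ 0.64  -0.2    0.314] zmin 0.294 [ 0.652 -0.181  0.294]
-0.15000000000000002 xmin 0.669 [ 0.669 -0.15   0.318] zmin 0.197 [ 0.705 -0.102  0.197]
-0.1 xmin 0.697 [ 0.697 -0.1    0.318] zmin 0.168 [ 0.735 -0.05   0.168]
```

Request:
send_rows(plan=[{"linear":[0,0,0],"rotation":[0,0,4.3],"hand":0},{"linear":[-0.04,-0.025,0],"rotation":[0,0,0],"hand":0},{"linear":[-0.04,-0.025,0],"rotation":[0,0,0],"hand":0},{"linear":[-0.04,-0.025,0],"rotation":[0,0,0],"hand":0},{"linear":[-0.04,-0.025,0],"rotation":[0,0,0],"hand":0}])

```text
t: 0.6
position: [0.2619, 0.4099, 0.2012]
eef_rot: [0.161, 0.987, -0.0, -0.0]
ft_force: [0.6, -0.5, 0.4]
grip_width: 0.0123
```

```bash
cat >> h.py <<'E'
from scipy.spatial.transform import Rotation as R
YAW=np.deg2rad(-18.6); O=np.array([.5,-.2835,0])
RT=R.from_euler('z',YAW)
def goal_rot(tilt): # tool x=-tray x, y=tray y, then tilt about tool y
    return RT*R.from_matrix(np.diag([-1,1,-1.]))*R.from_euler('y',tilt,degrees=True)
def status(tray=None,tilt=-15):
    from bench import observe
    s=observe(); r=R.from_quat(s["eef_rot"])
    print("t",s["t"],"tcp",s["position"].round(4),"tray mm",(RT.inv().apply(s["position"]-O)*1e3).round(1),"F tray",RT.inv().apply(s["ft_force"]).round(1),"w",round(s["grip_width"],4),"rot to goal",(r.inv()*goal_rot(tilt)).as_rotvec(degrees=True).round(2))
    if tray is not None: 
        w=O+RT.apply(np.array(tray)/1e3); print("need tool",(r.inv().apply(w-s["position"])*1e3).round(1), "target-rot tool",(goal_rot(tilt).inv().apply(w-s["position"])*1e3).round(1))
E
python3 -c "
from h import *
status([-63,30,200],0)"
```

```text
t 0.6 tcp [0.2619 0.4099 0.2012] tray mm [-446.8  581.3  201.2] F tray [ 0.8 -0.3  0.4] w 0.0123 rot to goal [-0.05 -0.01  0.1 ]
need tool [-382.8 -552.     1.6] target-rot tool [-383.8 -551.3    1.2]
```

Request:
send_rows(plan=[{"linear":[-0.045,-0.02,0],"rotation":[0,0,0],"hand":0},{"linear":[-0.045,-0.02,0],"rotation":[0,0,0],"hand":0},{"linear":[-0.045,-0.02,0],"rotation":[0,0,0],"hand":0},{"linear":[-0.045,-0.02,0],"rotation":[0,0,0],"hand":0},{"linear":[-0.017,-0.04,0],"rotation":[0,0,0],"hand":0}])

```text
t: 1.1
position: [0.4151, 0.2345, 0.2017]
eef_rot: [0.162, 0.987, 0.001, 0.002]
ft_force: [1.2, -1.0, 0.3]
grip_width: 0.0
```

Request:
send_rows(plan=[{"linear":[-0.017,-0.04,0],"rotation":[0,0,0],"hand":0},{"linear":[-0.017,-0.04,0],"rotation":[0,0,0],"hand":0},{"linear":[-0.017,-0.04,0],"rotation":[0,0,0],"hand":0},{"linear":[-0.017,-0.04,0],"rotation":[0,0,0],"hand":0},{"linear":[-0.017,-0.04,0],"rotation":[0,0,0],"hand":0}])

```text
t: 1.6
position: [0.4265, 0.0168, 0.2014]
eef_rot: [0.161, 0.987, -0.0, -0.0]
ft_force: [0.5, -0.1, -0.2]
grip_width: -0.0003
```

Request:
send_rows(plan=[{"linear":[-0.015,-0.04,0],"rotation":[0,0,0],"hand":0},{"linear":[-0.015,-0.04,0],"rotation":[0,0,0],"hand":0},{"linear":[-0.015,-0.04,0],"rotation":[0,0,0],"hand":0},{"linear":[0,0,0],"rotation":[0,-7.5,0],"hand":0},{"linear":[0,0,0],"rotation":[0,-7.5,0],"hand":0}])

```text
t: 2.1
position: [0.4331, -0.112, 0.2014]
eef_rot: [0.162, 0.978, -0.022, 0.131]
ft_force: [0.7, 0.1, -0.6]
grip_width: -0.0002
```

```bash
python3 -c "
from h import *
status([-65,30,120])"
```

```text
t 2.1 tcp [ 0.4331 -0.112   0.2014] tray mm [-118.1  141.2  201.4] F tray [ 0.6  0.3 -0.6] w -0.0002 rot to goal [-0.05  0.22 -0.16]
need tool [ -30.2 -111.    92.6] target-rot tool [ -30.3 -111.2   92.3]
```

Request:
send_rows(plan=[{"linear":[-0.01,-0.037,0.015],"rotation":[0,0,0],"hand":0},{"linear":[-0.01,-0.037,0.015],"rotation":[0,0,0],"hand":0},{"linear":[-0.01,-0.037,0.015],"rotation":[0,0,0],"hand":0},{"linear":[0,0,0.047],"rotation":[0,0,0],"hand":0},{"linear":[0,0,0],"rotation":[0,0,0],"hand":0}])

```text
t: 2.6
position: [0.4432, -0.2312, 0.1152]
eef_rot: [0.162, 0.979, -0.019, 0.124]
ft_force: [-1.7, 1.8, -0.2]
grip_width: 0.0
```

```bash
python3 - <<'E'
from h import *
from bench import *
import cv2
status([-65,30,72])
p,d=grab_frame("scene"); cv2.imwrite("pics/s1.png",cv2.resize(p[100:300,200:440],(720,600),interpolation=cv2.INTER_CUBIC))
p,d=grab_frame("top"); cv2.imwrite("pics/t1.png",cv2.resize(p[120:280,220:380],(600,600),interpolation=cv2.INTER_CUBIC))
E
```

```text
t 2.6 tcp [ 0.4432 -0.2312  0.1152] tray mm [-70.5  31.5 115.2] F tray [-2.2  1.1 -0.2] w 0.0 rot to goal [ 0.14 -0.58 -0.16]
need tool [ 5.4 -1.6 43.2] target-rot tool [ 5.9 -1.5 43.2]
```

View pics/s1.png

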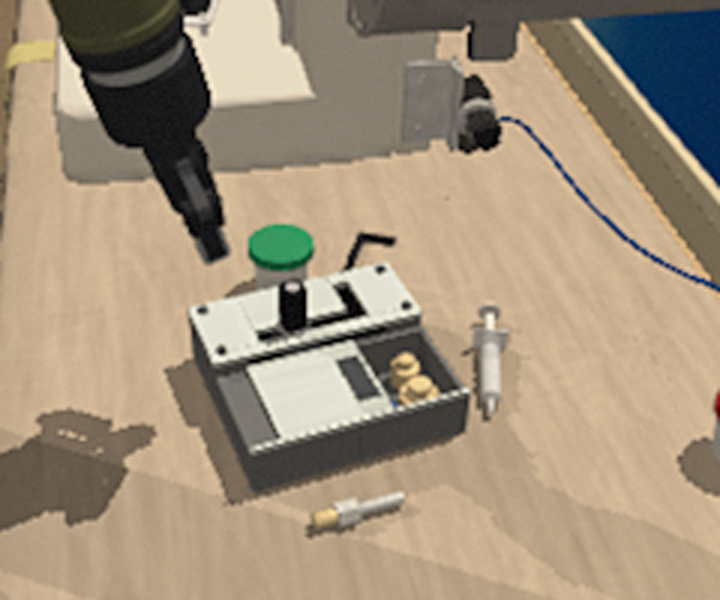

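View pics/t1.png

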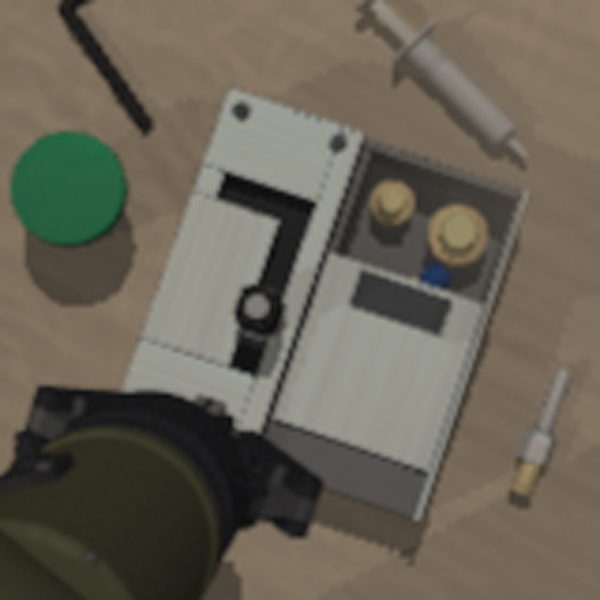

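```bash
python3 - <<'E'
from h import *
from bench import *
s=observe()
a=proj("scene",s["position"][None]); b=proj("top",s["position"][None]); print((a-[200,100])*3,(b-[220,120])*3.75)
status([-65,30,72])
E
```

```text
[[226.21882776 276.32216026]] [[214.99358439 403.35683216]]
t 2.7 tcp [ 0.4448 -0.2308  0.1191] tray mm [-69.1  32.4 119.1] F tray [ 0.5 -0.2  0.1] w 0.0001 rot to goal [ 0.09 -0.25  0.  ]
need tool [ 8.  -2.5 46.6] target-rot tool [ 8.2 -2.4 46.6]
```

```bash
python3 - <<'E'
from h import *
from bench import *
import cv2
p,d=grab_frame("scene")
a=proj("scene",observe()["position"][None])[0]; print(a,observe()["position"])
q=cv2.resize(p[150:220,230:310],(800,700),interpolation=cv2.INTER_CUBIC); q=cv2.convertScaleAbs(q,alpha=1.5)
cv2.circle(q,tuple(int(x) for x in (a-[230,150]+.5)*10),6,(0,0,255),2); cv2.imwrite("pics/s2.png",q[:600])
c=camera_params("scene");T=np.array(c["pose"]);K=np.array(c["camera_matrix"])
for v in range(172,196,2):
    print(v,[ (T@np.array([(u-K[0,2])/K[0,0]*d[v,u],-(v-K[1,2])/K[1,1]*d[v,u],-d[v,u],1]))[:3].round(3).tolist() for u in range(264,280,4)])
E
```

```text
[275.79233977 191.51183647] [ 0.4457505  -0.23106096  0.1205434 ]
172 [[0.391, -0.275, 0.222], [0.403, -0.271, 0.214], [0.421, -0.257, 0.199], [0.593, -0.022, -0.002]]
174 [[0.397, -0.265, 0.209], [0.413, -0.254, 0.196], [0.421, -0.257, 0.194], [0.589, -0.027, -0.005]]
176 [[0.405, -0.251, 0.192], [0.423, -0.239, 0.178], [0.431, -0.241, 0.176], [0.581, -0.038, -0.002]]
178 [[0.547, -0.025, -0.002], [0.422, -0.239, 0.174], [0.432, -0.24, 0.169], [0.575, -0.046, -0.002]]
180 [[0.542, -0.033, -0.002], [0.422, -0.239, 0.168], [0.431, -0.241, 0.165], [0.444, -0.238, 0.157]]
182 [[0.535, -0.043, -0.001], [0.425, -0.233, 0.158], [0.431, -0.24, 0.159], [0.442, -0.239, 0.154]]
184 [[0.529, -0.051, -0.0], [0.426, -0.231, 0.151], [0.43, -0.241, 0.155], [0.557, -0.072, -0.001]]
186 [[0.523, -0.059, 0.0], [0.534, -0.064, -0.002], [0.543, -0.071, -0.002], [0.551, -0.079, -0.001]]
188 [[0.519, -0.065, -0.001], [0.528, -0.072, -0.002], [0.536, -0.081, -0.0], [0.545, -0.088, -0.001]]
190 [[0.513, -0.074, -0.001], [0.522, -0.08, -0.002], [0.533, -0.085, -0.004], [0.543, -0.09, -0.006]]
192 [[0.507, -0.083, 0.001], [0.518, -0.087, -0.002], [0.526, -0.095, -0.002], [0.535, -0.101, -0.003]]
194 [[0.503, -0.088, -0.002], [0.511, -0.096, -0.001], [0.52, -0.103, -0.001], [0.529, -0.11, -0.001]]
```

View pics/s2.png

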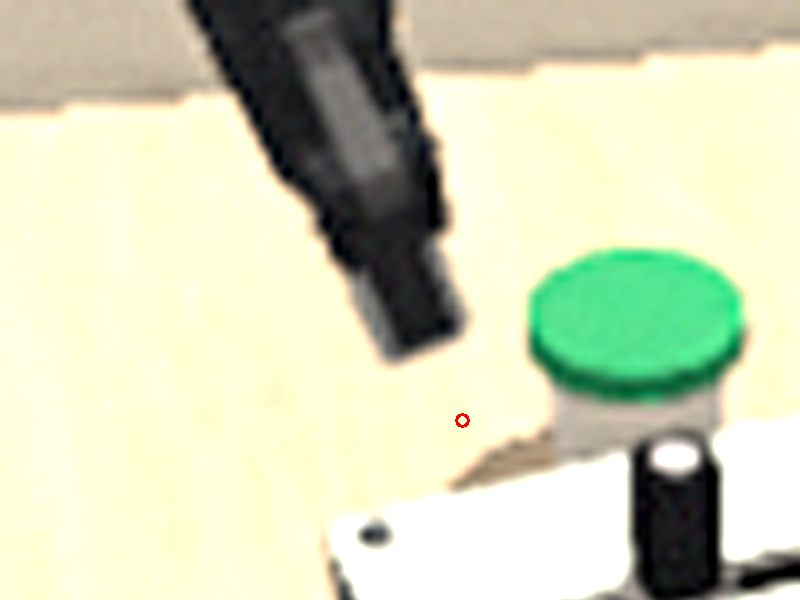

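```bash
python3 - <<'E'
from h import *
from bench import *
s=observe(); r=R.from_quat(s["eef_rot"])
for n in("scene","top"):
    p,d=grab_frame(n)
    c=camera_params(n);T=np.array(c["pose"]);K=np.array(c["camera_matrix"])
    v,u=np.mgrid[:400,:640]; x=(u-K[0,2])/K[0,0]*d;y=(v-K[1,2])/K[1,1]*d
    P=(np.stack([x,-y,-d,np.ones_like(d)],-1)@T.T)[d>0][:,:3]
    q=r.inv().apply(P-s["position"])*1e3
    m=(abs(q[:,0])<60)&(abs(q[:,1])<60)&(q[:,2]<12)&(q[:,2]>-150)&(P[:,2]>.11); q=q[m]
    print(n,m.sum())
    for a in range(-150,10,10):
        k=q[(q[:,2]>=a)&(q[:,2]<a+10)]
        if len(k): print(a,len(k),"x",k[:,0].min().round(),k[:,0].max().round(),"y",k[:,1].min().round(),k[:,1].max().round())
print(observe()["position"],observe()["joint_pos"])
E
```

```text
scene 575
-150 60 x -11.0 10.0 y -43.0 -24.0
-140 103 x -20.0 19.0 y -47.0 9.0
-130 117 x -20.0 19.0 y -60.0 10.0
-120 52 x -19.0 16.0 y -60.0 -9.0
-110 45 x -17.0 16.0 y -59.0 4.0
-100 52 x -17.0 16.0 y -51.0 -8.0
-90 15 x -12.0 12.0 y -44.0 -13.0
-80 26 x -12.0 13.0 y -34.0 4.0
-70 5 x -8.0 6.0 y -16.0 -14.0
-60 33 x -11.0 10.0 y -16.0 -5.0
-50 37 x -11.0 10.0 y -16.0 1.0
-40 23 x -12.0 10.0 y -16.0 -5.0
-30 7 x -10.0 7.0 y -8.0 -6.0
top 671
-150 47 x -13.0 9.0 y -43.0 41.0
-140 70 x -13.0 4.0 y -50.0 47.0
-130 232 x -15.0 12.0 y -60.0 60.0
-120 109 x -15.0 11.0 y -60.0 58.0
-110 69 x -19.0 -4.0 y -54.0 51.0
-100 41 x -14.0 -7.0 y -44.0 46.0
-90 49 x -15.0 1.0 y -36.0 35.0
-80 8 x -15.0 -8.0 y -20.0 -7.0
-70 3 x -12.0 -7.0 y -14.0 -3.0
-60 13 x -13.0 -8.0 y -14.0 4.0
-50 23 x -13.0 -3.0 y -14.0 5.0
-40 7 x -13.0 -9.0 y -8.0 9.0
[ 0.44685436 -0.23140341  0.12211522] [-0.62327369  0.17066571  1.98207151  0.11406808  0.73898912 -1.94615494]
```

Request:
send_rows(plan=[{"linear":[0.003,-0.001,0.03],"rotation":[0,0,0],"hand":0},{"linear":[0.002,-0.001,0.02],"rotation":[0,0,0],"hand":0},{"linear":[0,0,0],"rotation":[0,0,0],"hand":0},{"linear":[0,0,0],"rotation":[0,0,0],"hand":0},{"linear":[0,0,0],"rotation":[0,0,0],"hand":0}])

```text
t: 3.35
position: [0.4543, -0.2364, 0.0728]
eef_rot: [0.159, 0.978, -0.022, 0.13]
ft_force: [0.2, 0.5, 0.4]
grip_width: -0.0001
```

```bash
cat >> h.py <<'E'
def look(n,name,u0,u1,v0,v1,k,pts=()):
    from bench import grab_frame,observe
    import cv2
    s=observe(); p,d=grab_frame(n); q=cv2.resize(p[v0:v1,u0:u1],None,fx=k,fy=k,interpolation=cv2.INTER_CUBIC)
    q=cv2.convertScaleAbs(q,alpha=1.4)
    for a in pts:
        a=proj(n,(O+RT.apply(np.array(a)/1e3))[None])[0]; cv2.circle(q,(int((a[0]-u0+.5)*k),int((a[1]-v0+.5)*k)),4,(0,0,255),1)
    cv2.imwrite(f"pics/{name}.png",q)
    c=camera_params(n);T=np.array(c["pose"]);K=np.array(c["camera_matrix"])
    v,u=np.mgrid[:400,:640]; x=(u-K[0,2])/K[0,0]*d;y=(v-K[1,2])/K[1,1]*d
    P=(np.stack([x,-y,-d,np.ones_like(d)],-1)@T.T)[d>0][:,:3]
    return s,RT.inv().apply(P-O)*1e3
E
python3 - <<'E'
from h import *
s,P=look("scene","s3",245,325,160,230,8,[[-17,30,97],[-90,11,56],[-90,85,56],[90,11,56],[90,85,56]])
status()
t=RT.inv().apply(s["position"]-O)*1e3
m=(abs(P[:,0]-t[0]+7)<20)&(abs(P[:,1]-t[1])<25)&(P[:,2]>68)&(P[:,2]<120)
Q=P[m]; o=np.argsort(Q[:,2])[:12]; print(Q[o].round())
m=(abs(P[:,0]+17)<12)&(abs(P[:,1]-30)<12)&(P[:,2]>90); print("knob",np.median(P[m],0),P[m].max(0),P[m].min(0),m.sum())
E
```

```text
t 3.4 tcp [ 0.4542 -0.2365  0.0727] tray mm [-58.4  29.9  72.7] F tray [-0.2 -0.4 -0.7] w 0.0001 rot to goal [-0.03  0.18  0.09]
[[-74.  23.  98.]
 [-67.  24.  99.]
 [-72.  21.  99.]
 [-62.  23. 101.]
 [-74.  23. 102.]
 [-77.  22. 103.]
 [-57.  22. 103.]
 [-74.  24. 104.]
 [-57.  24. 105.]
 [-71.  16. 106.]
 [-77.  21. 107.]
 [-66.  17. 107.]]
knob [-17.43523126  27.04067736  94.38114929] [-7.1038962  40.04533148 98.59945818] [-26.90483627  18.46250543  90.75481543] 58
```

View pics/s3.png

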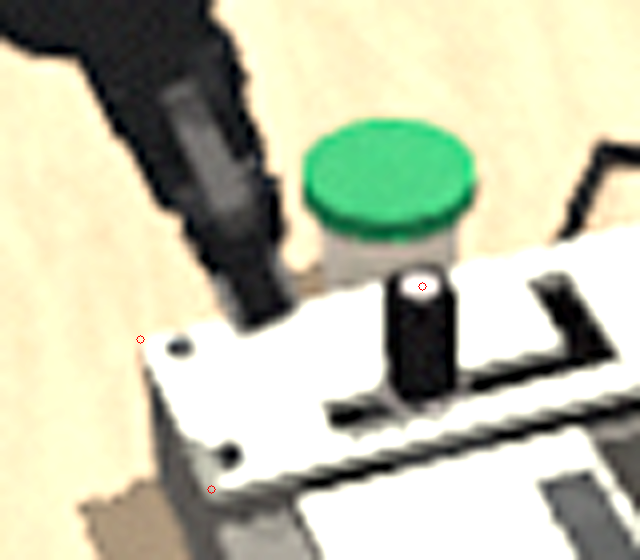

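Request:
send_rows(plan=[{"linear":[0.0032,0,0.012],"rotation":[0,0,0],"hand":0},{"linear":[0.0016,0,0.006],"rotation":[0,0,0],"hand":0},{"linear":[0.0016,0,0.006],"rotation":[0,0,0],"hand":0},{"linear":[0,0,0],"rotation":[0,0,0],"hand":0},{"linear":[0,0,0],"rotation":[0,0,0],"hand":0}])

```text
t: 3.9
position: [0.4533, -0.2361, 0.0461]
eef_rot: [0.16, 0.978, -0.021, 0.129]
ft_force: [0.1, 0.3, 0.4]
grip_width: 0.0001
```

```bash
python3 - <<'E'
from h import *
s,P=look("scene","s4",245,325,160,230,8,[])
status()
t=RT.inv().apply(s["position"]-O)*1e3
m=(abs(P[:,0]-t[0]+7)<20)&(abs(P[:,1]-t[1])<25)&(P[:,2]>64)&(P[:,2]<120)
Q=P[m]; o=np.argsort(Q[:,2])[:10]; print(Q[o].round())
E
```

```text
t 3.95 tcp [ 0.4534 -0.2363  0.0463] tray mm [-59.2  29.9  46.3] F tray [-1.3 -0.6  0.2] w 0.0 rot to goal [0.01 0.01 0.04]
[[-74.  21.  73.]
 [-76.  22.  73.]
 [-68.  23.  73.]
 [-75.  23.  75.]
 [-78.  23.  75.]
 [-58.  23.  76.]
 [-64.  21.  76.]
 [-72.  19.  77.]
 [-75.  23.  78.]
 [-78.  28.  78.]]
```

View pics/s4.png

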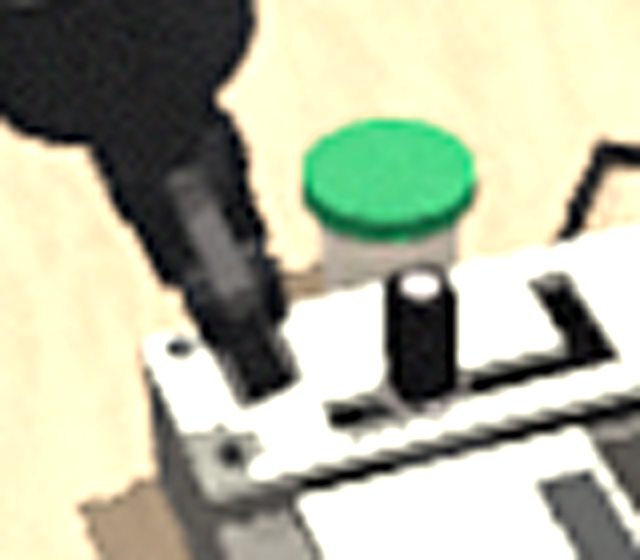

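Request:
send_rows(plan=[{"linear":[-0.0048,0,0.0013],"rotation":[0,0,0],"hand":0},{"linear":[-0.0048,0,0.0013],"rotation":[0,0,0],"hand":0},{"linear":[-0.0048,0,0.0013],"rotation":[0,0,0],"hand":0},{"linear":[-0.0048,0,0.0013],"rotation":[0,0,0],"hand":0},{"linear":[-0.0048,0,0.0013],"rotation":[0,0,0],"hand":0}])

```text
t: 4.45
position: [0.4775, -0.2443, 0.0461]
eef_rot: [0.16, 0.978, -0.021, 0.129]
ft_force: [1.0, 1.2, -0.0]
grip_width: 0.0004
```

Request:
send_rows(plan=[{"linear":[-0.0048,0,0.0013],"rotation":[0,0,0],"hand":0},{"linear":[-0.0048,0,0.0013],"rotation":[0,0,0],"hand":0},{"linear":[-0.0048,0,0.0013],"rotation":[0,0,0],"hand":0},{"linear":[-0.0048,0,0.0013],"rotation":[0,0,0],"hand":0},{"linear":[-0.0048,0,0.0013],"rotation":[0,0,0],"hand":0}])

```text
t: 4.95
position: [0.5004, -0.2519, 0.0458]
eef_rot: [0.16, 0.979, -0.021, 0.128]
ft_force: [-2.8, -0.2, 0.1]
grip_width: 0.0001
```

```bash
python3 - <<'E'
from h import *
status()
s,P=look("scene","s5",245,325,160,230,8,[])
s,P=look("top","t5",230,370,130,270,4,[])
E
```

```text
t 4.95 tcp [ 0.5004 -0.2519  0.0458] tray mm [-9.7 30.1 45.8] F tray [-2.6 -1.1  0.1] w 0.0001 rot to goal [ 0.02 -0.04  0.04]
```

View pics/s5.png

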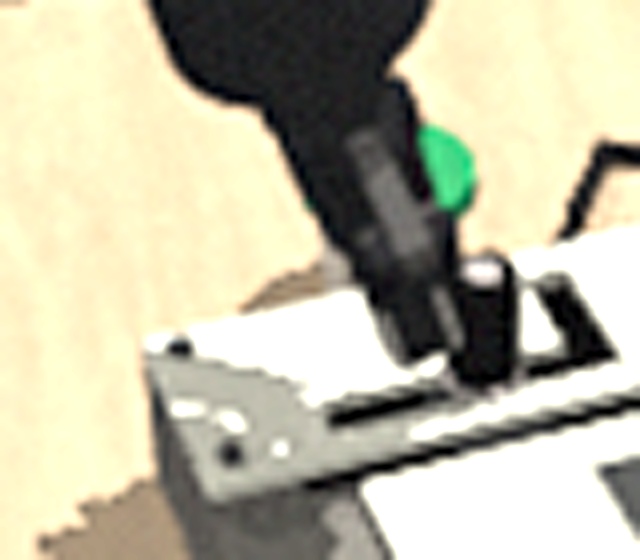

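View pics/t5.png

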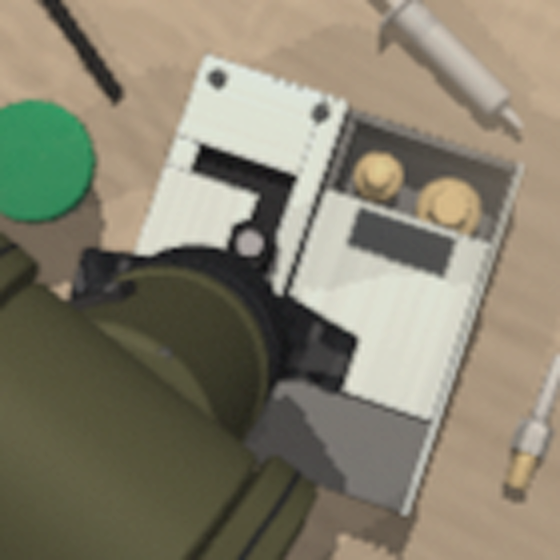

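```bash
python3 - <<'E'
from h import *
w=ray("top",(np.array([249,242])+.5)/4-.5+[230,130],.097); print((RT.inv().apply(w-O)*1e3).round(1))
w=ray("scene",(np.array([484,271])+.5)/8-.5+[245,160],.097); print((RT.inv().apply(w-O)*1e3).round(1))
E
```

```text
[ 4.7 31.5 97. ]
[ 2.6 30.1 97. ]
```

Request:
send_rows(plan=[{"linear":[-0.0048,0,0.0013],"rotation":[0,0,0],"hand":0},{"linear":[-0.0048,0,0.0013],"rotation":[0,0,0],"hand":0},{"linear":[-0.0048,0,0.0013],"rotation":[0,0,0],"hand":0},{"linear":[-0.0048,0,0.0013],"rotation":[0,0,0],"hand":0},{"linear":[-0.0048,0,0.0013],"rotation":[0,0,0],"hand":0}])

```text
t: 5.55
position: [0.5243, -0.26, 0.0458]
eef_rot: [0.16, 0.978, -0.021, 0.129]
ft_force: [-1.5, 0.6, -0.2]
grip_width: -0.0
```

Request:
send_rows(plan=[{"linear":[-0.0029,0,0.0008],"rotation":[0,0,0],"hand":0},{"linear":[-0.0019,0,0.0005],"rotation":[0,0,0],"hand":0},{"linear":[0,0,0],"rotation":[0,0,0],"hand":0}])

```text
t: 5.85
position: [0.5293, -0.2617, 0.0459]
eef_rot: [0.16, 0.978, -0.021, 0.129]
ft_force: [-0.5, 0.2, 0.5]
grip_width: 0.0002
```

Request:
send_rows(plan=[{"linear":[-0.0019,0,0.0005],"rotation":[0,0,0],"hand":0},{"linear":[-0.0019,0,0.0005],"rotation":[0,0,0],"hand":0},{"linear":[0,0,0],"rotation":[0,0,0],"hand":0}])

```text
t: 6.15
position: [0.5327, -0.2628, 0.0459]
eef_rot: [0.16, 0.978, -0.021, 0.129]
ft_force: [-1.0, 0.3, -0.2]
grip_width: 0.0001
```

```bash
python3 - <<'E'
from h import *
status()
s,P=look("top","t6",230,370,130,270,4,[[40,30,97]])
E
```

```text
t 6.15 tcp [ 0.5327 -0.2628  0.0459] tray mm [24.4 30.  45.9] F tray [-1.  -0.1 -0.2] w 0.0001 rot to goal [0.01 0.02 0.04]
```

View pics/t6.png

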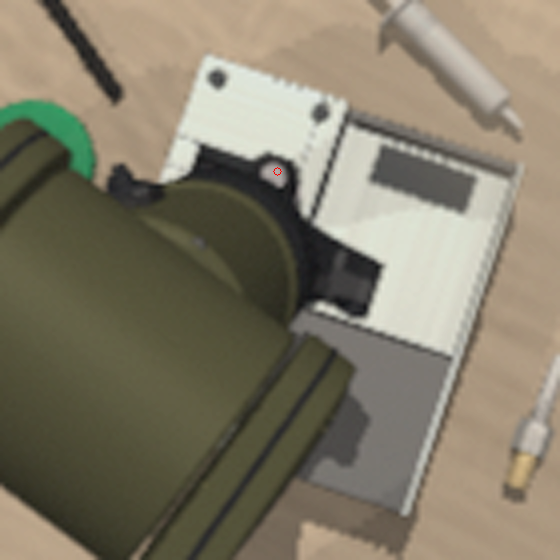

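Nearly at the corner (knob top at (273,174) in the crop, the target is (277,171)). I'll press on in small steps until the stop is felt.

Request:
send_rows(plan=[{"linear":[-0.0015,0,0.0004],"rotation":[0,0,0],"hand":0},{"linear":[-0.0015,0,0.0004],"rotation":[0,0,0],"hand":0},{"linear":[0,0,0],"rotation":[0,0,0],"hand":0}])

```text
t: 6.5
position: [0.5355, -0.2638, 0.0459]
eef_rot: [0.16, 0.978, -0.021, 0.129]
ft_force: [-1.7, -0.7, 0.0]
grip_width: -0.0001
```

Request:
send_rows(plan=[{"linear":[-0.0015,0,0.0004],"rotation":[0,0,0],"hand":0},{"linear":[0,0,0],"rotation":[0,0,0],"hand":0}])

```text
t: 6.7
position: [0.5358, -0.2637, 0.0457]
eef_rot: [0.16, 0.979, -0.021, 0.128]
ft_force: [-5.2, -0.1, 4.2]
grip_width: 0.0001
```

Request:
send_rows(plan=[{"linear":[-0.0015,0,0.0004],"rotation":[0,0,0],"hand":0},{"linear":[0,0,0],"rotation":[0,0,0],"hand":0}])

```text
t: 6.9
position: [0.5359, -0.2634, 0.0454]
eef_rot: [0.16, 0.979, -0.02, 0.127]
ft_force: [-8.2, 1.5, 6.4]
grip_width: 0.0
```

```bash
python3 - <<'E'
from h import *
status()
s,P=look("top","t7",230,370,130,270,4,[[40,30,97]])
s,P=look("scene","s7",245,345,155,235,7,[[40,30,97]])
E
```

```text
t 6.9 tcp [ 0.5359 -0.2634  0.0454] tray mm [27.6 30.5 45.4] F tray [-8.3 -1.2  6.4] w 0.0 rot to goal [ 0.06 -0.25  0.06]
```

View pics/t7.png

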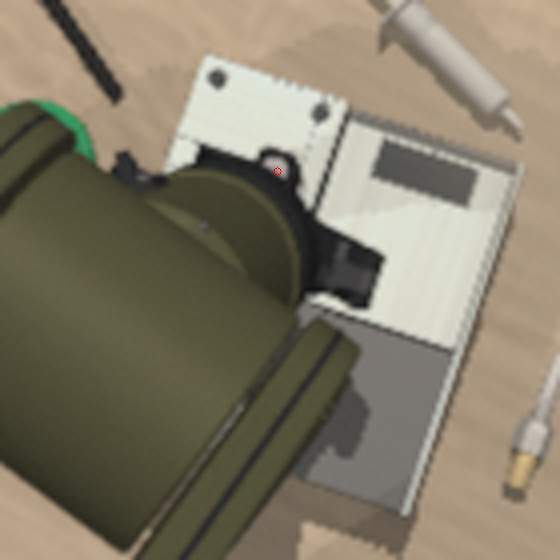

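View pics/s7.png

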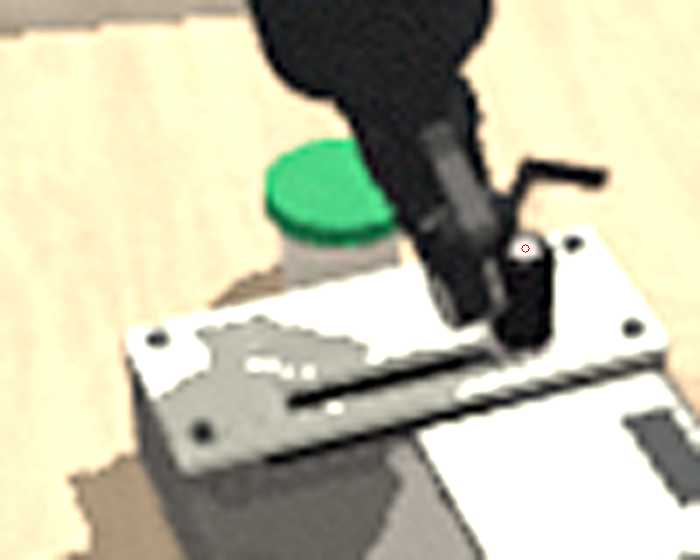

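Request:
send_rows(plan=[{"linear":[0.0087,0,-0.0023],"rotation":[0,0,0],"hand":0},{"linear":[0.0087,0,-0.0023],"rotation":[0,0,0],"hand":0},{"linear":[0,-0.014,0],"rotation":[0,0,0],"hand":0},{"linear":[0,-0.014,0],"rotation":[0,0,0],"hand":0},{"linear":[0,-0.014,0],"rotation":[0,0,0],"hand":0}])

```text
t: 7.5
position: [0.5081, -0.2992, 0.0462]
eef_rot: [0.16, 0.978, -0.021, 0.13]
ft_force: [0.3, -0.7, 0.5]
grip_width: -0.0002
```

Request:
send_rows(plan=[{"linear":[0,0,0],"rotation":[0,0,0],"hand":0},{"linear":[0,0,0],"rotation":[0,0,0],"hand":0}])

```text
t: 7.7
position: [0.5079, -0.2988, 0.046]
eef_rot: [0.16, 0.978, -0.021, 0.129]
ft_force: [-0.2, -0.0, -0.6]
grip_width: -0.0001
```

```bash
python3 - <<'E'
from h import *
status([50,-12,45.5])
E
```

```text
t 7.7 tcp [ 0.5079 -0.2988  0.046 ] tray mm [ 12.4 -12.   46. ] F tray [-0.2 -0.1 -0.6] w -0.0001 rot to goal [ 0.01  0.03 -0.02]
need tool [-36.2   0.   10.2] target-rot tool [-36.2   0.   10.2]
```

Request:
send_rows(plan=[{"linear":[-0.012,0,0.0033],"rotation":[0,0,0],"hand":0},{"linear":[-0.012,0,0.0033],"rotation":[0,0,0],"hand":0},{"linear":[-0.012,0,0.0033],"rotation":[0,0,0],"hand":0},{"linear":[0,0,0],"rotation":[0,0,0],"hand":0},{"linear":[0,0,0],"rotation":[0,0,0],"hand":0}])

```text
t: 8.2
position: [0.5439, -0.3104, 0.0453]
eef_rot: [0.159, 0.979, -0.021, 0.129]
ft_force: [-0.7, -0.1, 0.1]
grip_width: -0.0001
```

```bash
python3 - <<'E'
from h import *
status()
s,P=look("top","t8",230,370,130,270,4,[[40,30,97]])
s,P=look("scene","s8",245,345,155,235,7,[[40,30,97]])
E
```

```text
t 8.2 tcp [ 0.5439 -0.3104  0.0453] tray mm [ 50.2 -11.5  45.3] F tray [-0.6 -0.3  0.1] w -0.0001 rot to goal [ 0.03 -0.02  0.09]
```

View pics/t8.png

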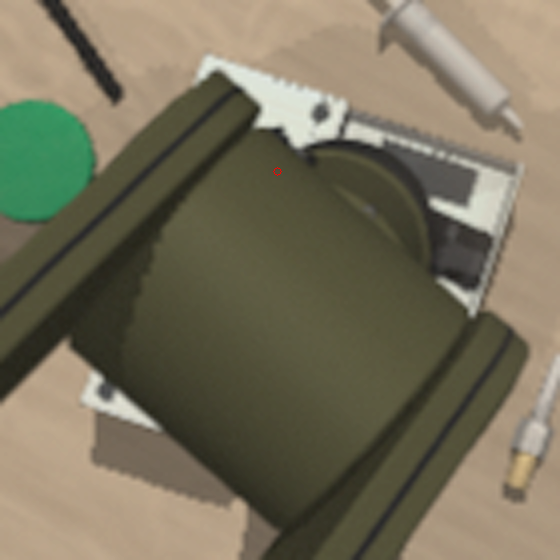

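View pics/s8.png

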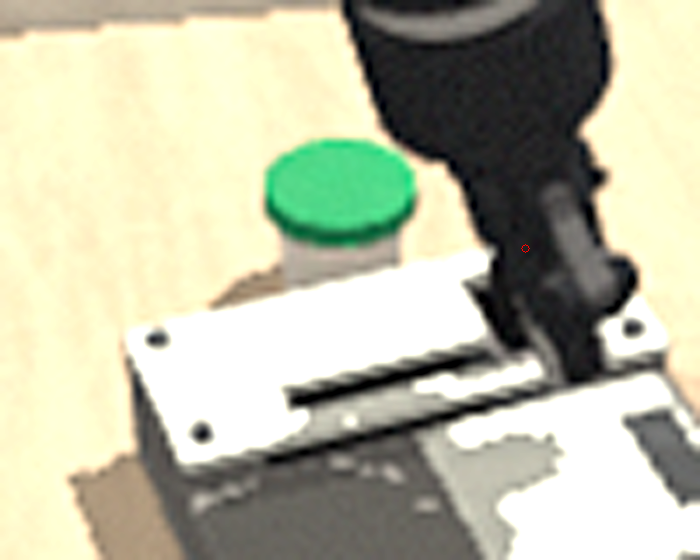

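Request:
send_rows(plan=[{"linear":[0,0.005,0],"rotation":[0,0,0],"hand":0},{"linear":[0,0.005,0],"rotation":[0,0,0],"hand":0},{"linear":[0,0.005,0],"rotation":[0,0,0],"hand":0},{"linear":[0,0.004,0],"rotation":[0,0,0],"hand":0},{"linear":[0,0.004,0],"rotation":[0,0,0],"hand":0}])

```text
t: 8.8
position: [0.5505, -0.2885, 0.0456]
eef_rot: [0.16, 0.979, -0.021, 0.129]
ft_force: [-0.7, -1.1, 0.7]
grip_width: 0.0002
```

Request:
send_rows(plan=[{"linear":[0,0.004,0],"rotation":[0,0,0],"hand":0},{"linear":[0,0.004,0],"rotation":[0,0,0],"hand":0},{"linear":[0,0.004,0],"rotation":[0,0,0],"hand":0}])

```text
t: 9.1
position: [0.5544, -0.2772, 0.0456]
eef_rot: [0.16, 0.978, -0.021, 0.129]
ft_force: [-1.3, -0.5, 0.7]
grip_width: -0.0003
```

```bash
python3 - <<'E'
from h import *
status()
s,P=look("scene","s9",245,345,155,235,7,[[40,65,97],[40,30,97]])
E
```

```text
t 9.1 tcp [ 0.5544 -0.2772  0.0456] tray mm [49.5 23.3 45.6] F tray [-1.1 -0.9  0.7] w -0.0003 rot to goal [ 0.01 -0.01  0.04]
```

View pics/s9.png

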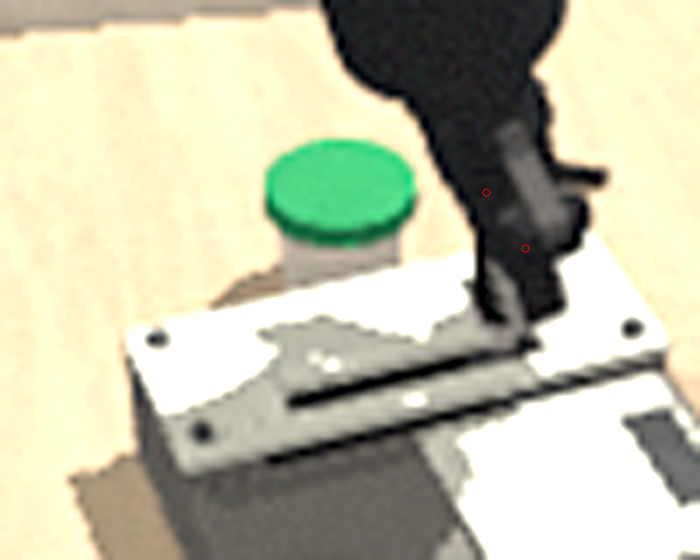

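Request:
send_rows(plan=[{"linear":[0,0.004,0],"rotation":[0,0,0],"hand":0},{"linear":[0,0.004,0],"rotation":[0,0,0],"hand":0},{"linear":[0,0.003,0],"rotation":[0,0,0],"hand":0},{"linear":[0,0.002,0],"rotation":[0,0,0],"hand":0},{"linear":[0,0.002,0],"rotation":[0,0,0],"hand":0}])

```text
t: 9.65
position: [0.5593, -0.2631, 0.0456]
eef_rot: [0.16, 0.978, -0.021, 0.129]
ft_force: [-0.8, -1.8, 0.1]
grip_width: -0.0004
```

Request:
send_rows(plan=[{"linear":[0,0.002,0],"rotation":[0,0,0],"hand":0},{"linear":[0,0.001,0],"rotation":[0,0,0],"hand":0},{"linear":[0,0,0],"rotation":[0,0,0],"hand":0}])

```text
t: 9.95
position: [0.5603, -0.2602, 0.0456]
eef_rot: [0.16, 0.978, -0.021, 0.129]
ft_force: [-0.6, -0.6, -0.1]
grip_width: -0.0001
```

Request:
send_rows(plan=[{"linear":[0,0.002,0],"rotation":[0,0,0],"hand":0},{"linear":[0,0,0],"rotation":[0,0,0],"hand":0}])

```text
t: 10.15
position: [0.5607, -0.2591, 0.0457]
eef_rot: [0.16, 0.978, -0.022, 0.129]
ft_force: [-2.4, -3.2, -0.2]
grip_width: -0.0
```

```bash
python3 - <<'E'
from h import *
status()
s,P=look("scene","s10",245,345,155,235,7,[[40,65,97],[40,30,97]])
E
```

```text
t 10.15 tcp [ 0.5607 -0.2591  0.0457] tray mm [49.8 42.5 45.7] F tray [-1.2 -3.8 -0.2] w -0.0 rot to goal [-0.05  0.02  0.07]
```

View pics/s10.png

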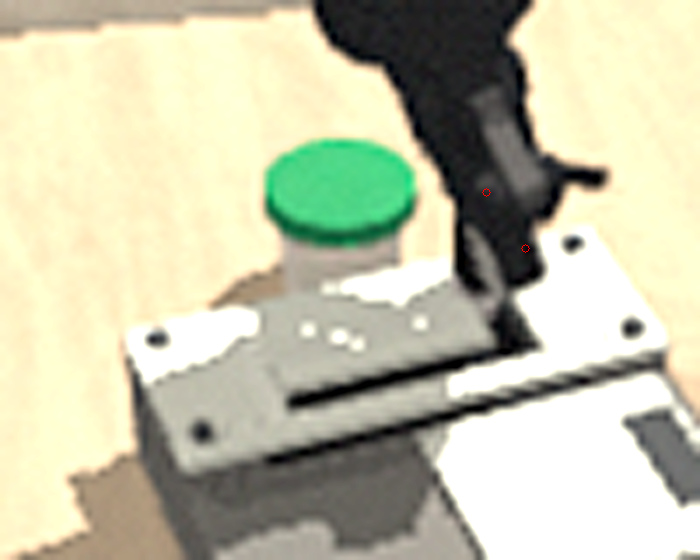

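Force is building up; I'll press further to confirm the stop.

Request:
send_rows(plan=[{"linear":[0,0.002,0],"rotation":[0,0,0],"hand":0},{"linear":[0,0,0],"rotation":[0,0,0],"hand":0}])

```text
t: 10.4
position: [0.5609, -0.2588, 0.0457]
eef_rot: [0.159, 0.979, -0.023, 0.129]
ft_force: [-4.7, -10.1, -0.2]
grip_width: 0.0001
```

Request:
send_rows(plan=[{"linear":[0,0.002,0],"rotation":[0,0,0],"hand":0},{"linear":[0,0,0],"rotation":[0,0,0],"hand":0},{"linear":[0,0,0],"rotation":[0,0,0],"hand":0}])

```text
t: 10.7
position: [0.561, -0.2586, 0.0457]
eef_rot: [0.159, 0.979, -0.024, 0.129]
ft_force: [-8.4, -16.4, -1.0]
grip_width: 0.0001
```

```bash
python3 -c "
from h import *
status()"
```

```text
t 10.7 tcp [ 0.561  -0.2586  0.0457] tray mm [49.9 43.  45.7] F tray [ -2.8 -18.2  -1. ] w 0.0001 rot to goal [-0.29  0.04  0.14]
```

Request:
send_rows(plan=[{"linear":[0,-0.008,0],"rotation":[0,0,0],"hand":0},{"linear":[0,-0.012,0],"rotation":[0,0,0],"hand":0},{"linear":[0,-0.012,0],"rotation":[0,0,0],"hand":0},{"linear":[0,0,-0.03],"rotation":[0,0,0],"hand":0},{"linear":[0,0,-0.03],"rotation":[0,0,0],"hand":0}])

```text
t: 11.2
position: [0.5361, -0.2801, 0.1029]
eef_rot: [0.16, 0.979, -0.02, 0.127]
ft_force: [0.3, -0.4, 0.8]
grip_width: -0.0001
```

Request:
send_rows(plan=[{"linear":[0.03,0,-0.03],"rotation":[0,0,0],"hand":0},{"linear":[0.045,0,0],"rotation":[0,0,0],"hand":0},{"linear":[0.045,0,0],"rotation":[0,0,0],"hand":0},{"linear":[0,0,0],"rotation":[0,0,0],"hand":0},{"linear":[0,0,0],"rotation":[0,0,0],"hand":0}])

```text
t: 11.7
position: [0.4183, -0.24, 0.1011]
eef_rot: [0.16, 0.978, -0.021, 0.128]
ft_force: [0.3, -0.4, 0.3]
grip_width: 0.0001
```

```bash
python3 - <<'E'
from h import *
status()
s,P=look("scene","s11",245,345,155,235,7,[[40,65,97]])
s,P=look("top","t11",230,370,130,270,4,[[40,65,97]])
E
```

```text
t 11.7 tcp [ 0.4183 -0.24    0.1011] tray mm [-91.3  15.2 101.1] F tray [ 0.4 -0.3  0.3] w 0.0001 rot to goal [ 0.04 -0.06 -0.03]
```

View pics/s11.png

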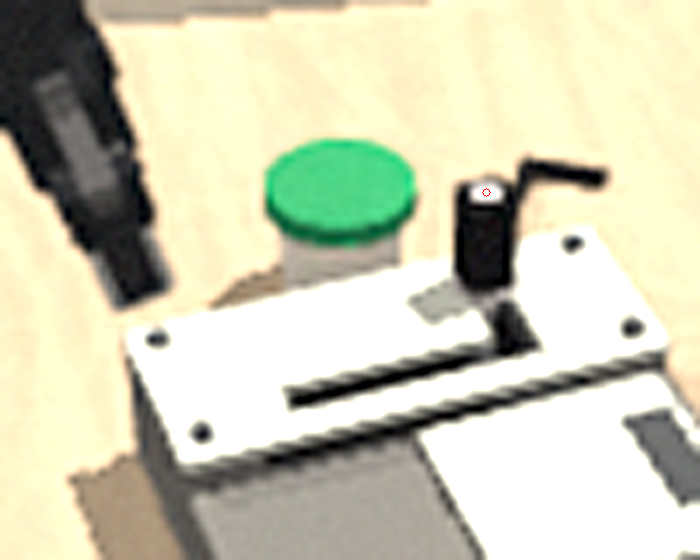

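View pics/t11.png

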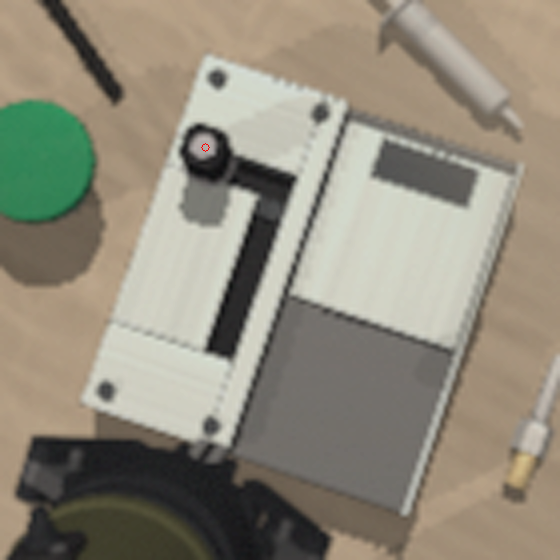

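Both views show the knob top on the predicted locked position (scene crop (487,192), top crop (205,147)). The cover is shut, the arm is clear, and the objects around the tray look unmoved.

```bash
python3 -c "
from bench import *
print(hand_in())"
```

```text
the job is handed in; nothing more can be done
None
```

I closed and locked the cover and handed the job in, which reports no verdict. With the gripper shut, I pushed the knob's -x face to the corner until the stop pushed back with about 8 N. I then backed off, went round to the -y face and pushed to the end of the short leg, where the stop gave about 18 N. The knob was never between the fingers.

- **Final position:** in both cameras the knob top sits on the predicted locked position. The cover looks shut, and the arm was clear of everything with the force reading near zero.
- **Surrounding objects:** the cup, hex key, syringe and nozzle look unmoved in the last pictures. I judged this by eye and did not measure it. The weights and elbow fitting are now under the closed cover, so I could not check them, though nothing went near them.
- **Disagreement found:** both cameras showed the shut fingertips ending about 28 mm short of the reported TCP. I trusted the cameras and ran the tool that much lower. Going below the plate's nominal height without contact, and then meeting the knob where expected, confirmed it.
- **Tray angle:** the two cameras gave tray angles 1.3° apart, -18.5° and -19.8°. I used -18.6°.

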